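# Open a push-catch lunch box without letting the lid fly up and pack it by its liner

### The arm

A 7-joint arm with a two-finger parallel gripper is mounted at the origin on a cart in front of the work surface, level with it; the furniture and walls round the work are solid. World frame = base frame: x ahead of the robot, y to its left, z up, the work surface at z = 0. Lengths are in m, angles in rad, forces in N, time in s.
With the tool pointing down it reaches from about 0.4 to 0.875 m from the base axis. Payload 4.4 kg.
Tool frame: the origin (TCP) lies between the finger pads; the fingertips stand 17 mm ahead of it and the grasp point (between the pads) lies 2 mm behind it (manip.tcp_to_tips is the distance from the TCP to the fingertips, in m); z points along the fingers, y is the line along which they close (so a half turn about z gives the same grasp; the last joint's range is limited). The gripper opens to 85 mm and grips with 20 to 120 N. Pads are 22 mm wide; open, the fingers measure 114 mm over their backs; the gripper's body (76 mm by 85 mm) begins 54 mm behind the grasp point. The pads swing forward as they close: fully open they stand 13 mm farther back than shut.
Start: joints at [1.248, 0.628, 0.038, 1.517, -0.027, 0.996, -0.02], TCP at [0.165, -0.629, 0.248] pointing down, gripper open.
Joint ranges: [-3.06, 3.06], [-0.37, 2.12], [-1.25, 1.32], [0.18, 2.47], [-1.1, 4.24], [0.23, 1.98], [-2.94, 2.94]. Speed limits (rad/s): [2.57, 2.57, 3.14, 3.14, 3.14, 3.14, 3.14].

### API

Orientations are given as a 3x3 rotation matrix whose columns are the frame's x, y, z axes.
In Python, from rig import manip, optics gives the robot as it stands (manip), with the cameras (optics).
- The arm moves only by the shell command python3 drive.py, which reads ROWS from standard input. ROWS is a JSON list of rows, 1 to 5 of them, each written [[rx, ry, rz], [dx, dy, dz], opening]: a rotation vector rx, ry, rz in rad, then dx, dy, dz in m, then the finger opening in m; each row shifts and turns the commanded pose from where the row before left it, along the tool's axes as they then stand; what a row does not reach is not made up. A row lasts 1/12 s, in which the tool goes at most 0.0417 m and 0.125 rad, less where a joint would pass 70% of its speed; a pose out of reach is approached as far as the arm can. The fingers move at their own pace and stop on an object; the grip force is fixed at half the most. Time passes only in rows, so rows that do not move let the fingers close. It prints the time, the measured TCP pose, the force, the opening and the grip force at its end. Input that does not fit is refused with a message, and nothing moves.
- manip.sense(): the state, without advancing time (a new reading comes with each control period).
- optics.read_camera(name): name is "side" or "top" or "wrist"; returns a dict with "frame" (420x560x3 uint8, blue, green, red), "range_z" (420x560 float32, m along the optical axis (not along the pixel's ray), 0 where there is no reading), "fx", "fy", "cx", "cy" (pixels), "k1" (the pictures are not rectified: a ray, as slopes to the right and down, at radius r is drawn at 1 + k1 r^2 times it, then the intrinsics apply), "position" and "attitude" of the camera in the world. Camera axes: x right, y down, z forward; pixel columns grow to the right and rows downward; lengths in m; the calibration is good to about 2 mm. A picture is of the moment at which its call begins.
- manip.hand_in(): hands the job in; it is judged then, once.
The state is a dict: "t": time; "joint_positions": joint angles; "qd": joint speeds; "effort": joint torques, N m; "position": TCP position; "orientation": TCP orientation; "contact_force": force on the tool from outside, world axes, zero at the start; "torque": the same for the moment, N m; "opening": finger opening in m; "finger_force": force on a finger pad.
Only numpy, scipy, OpenCV 4.12 (cv2) and the standard library are available. Lean on these libraries where they do the work, as an engineer would, in place of code of your own. Each camera call takes 0.05 s, during which the arm holds its last target. There are 200 camera calls.

### The job

Pack the lunch box: press the catch button at its front while steadying the sprung lid, so that it rises under control instead of flying open, and leave it standing fully open. Then lay the teaspoon on the spoon outline printed on the box's liner, its bowl on the outline's bowl, and set the tomato gently, stalk up, in the printed circle. The triangle is for the sandwich, which comes later; leave the mug, the lemon and the garlic where they are.

Things in the scene. Friction and masses are not known exactly. Their poses are not given: they have to be found in the camera images.
- lunch_box: White plastic lunch box, 170 (x) x 270 (y) x 70 mm without lid, fixed. Origin: centre of its underside; catch on its -x side (robot's side, to x = -0.1415), hinge on +x, yaw up to 0.2. Walls and floor 4 mm; shut lid's top at z = 0.080. Floor liner with dark outlines: teaspoon in the middle (along x, bowl towards the hinge), circle and triangle 74 mm to its sides, which may swap.
- lid (a joint): Grey lid, 170 x 272 x 10 mm, hinged along the back. 0 = shut, held by the catch; 1.62 rad (93 deg) = open against its stop; positive = front edge up. Once the catch lets go, its spring throws it up within 0.4 s at up to 6 rad/s unless something is over it (push about 1.5 N). The spring weakens as it opens: let go beyond 1.1 rad, the lid finishes softly by itself and stays up.
- lid_hinge (a point): Point on the lid's hinge axis, at the middle of its length, 88 mm behind the box's origin and 74 mm up. The axis runs along the box's y.
- lid_front (a point): Middle of the lid's front edge, on its upper face, 175.5 mm from the hinge axis; moves with the lid. At the lid's closed position it is at x = -0.0875 m, z = 0.078 m in the box's frame. The lid's flat panel behind it is 2 mm higher.
- catch (a joint): Grey push button in a white housing at the middle of the box's front; it moves straight down and draws back the steel bolt that holds the lid. 0 = up, 0.006 m = fully down; the lid comes free at about 0.0035 m. It springs back. Force: 2 N at first, 5 N fully down.
- catch_pad (a point): Middle of the top of the catch button, which is 22 mm (box x) by 42 mm (box y), with three grip lines. At rest at x = -0.1235, y = 0, z = 0.090 m in the box's frame: 10 mm higher than the lid's top, and 25 mm between the two edges that face each other. Moves with the button. Its housing is 59 mm wide (box y) and 78 mm high.
- tomato: Red tomato, 62 mm wide and 61 mm high with its green stalk, about 0.1 kg, standing stalk up on the chopping board (fixed, top 32 mm above the worktop) to the right of the box. Origin: centre of its underside, z up through the stalk.
- teaspoon: Teaspoon with a red handle, 132 x 26 x 11 mm, about 20 g, lying on the chopping board beside the tomato, on either side of it. Origin: middle of its length, on its underside; x along the spoon towards its bowl, z up. 20 mm wide at the origin, tapering to 14 mm at 45 mm towards the handle end; the edges are widest 5 mm up.
- spoon_bowl (a point): Point in the spoon's bowl, 50 mm from its origin along +x, 4 mm up.
- spoon_tail (a point): Point in the spoon's handle end, 50 mm from its origin along -x, 4 mm up.
- mark_bowl (a point): Point on the liner where spoon_bowl belongs: x = 0.05, y = 0, z = 0.004 m in the box's frame.
- mark_tail (a point): Point on the liner where spoon_tail belongs: x = -0.05, y = 0, z = 0.004 m in the box's frame.
- round_mark: Printed circle, 72 mm across, on the liner; origin: its centre, on the box's floor (4 mm above the worktop). At y = +0.074 or y = -0.074 m in the box's frame, x = 0; the printed triangle is at the other.
- mug: Bystander: white mug with a handle, 84 x 113 x 88 mm, behind the box to the left; origin: centre of its underside.
- lemon: Bystander: lemon, 83 x 58 x 58 mm, behind the box, right of the garlic; origin: its underside.
- garlic: Bystander: garlic bulb, 48 x 50 x 51 mm, behind the box; origin: its underside.

How it is judged:
By the outcome, as a careful person would: the job done as asked, in the order asked, and still so for the second after the job is handed in, with the robot touching nothing.
It also fails if it takes over 72 s, if anything falls off the work surface, if the arm or the gripper's body presses on something with over 40 N, if the wrist force passes 120 N, or if a joint passes its speed limit or range.

## Working session

There is one attempt and no reset: what is moved stays moved. The work goes in short steps, Python scripts to look and compute and a shell command to move; the robot and the scene stay as the last step left them, time stands still between calls to the robot, and variables do not carry over. Pictures are saved under pics/ and viewed, at most 13 in all, crops included, and the job is handed in when it is done.

```bash
ls
cat > h.py <<'E'
import numpy as np, cv2
from rig import manip, optics
def snap(n):
    return optics.read_camera(n)
def save(n,name):
    c=snap(n); np.savez('/tmp/'+name+'.npz',**{k:v for k,v in c.items()})
    cv2.imwrite('pics/'+name+'.png',c['frame']); return c
def ld(name): return np.load('/tmp/'+name+'.npz')
def ray(c,u,v):
    K=np.array([[c['fx'],0,c['cx']],[0,c['fy'],c['cy']],[0,0,1.]])
    p=cv2.undistortPoints(np.array([[[u,v]]],float),K,np.array([float(c['k1']),0,0,0]))[0,0]
    return np.array([p[0],p[1],1.])
def pix(c,u,v,z=None):
    r=np.array(c['attitude'])@ray(c,u,v); o=np.array(c['position'])
    if z is None: return o+r*c['range_z'][int(round(v)),int(round(u))]
    return o+r*(z-o[2])/r[2]
E
mkdir -p pics
python3 - <<'E'
from h import *
a=save('top','top0');b=save('side','side0')
cv2.imwrite('pics/both0.png',cv2.resize(np.vstack([a['frame'],b['frame']]),(440,600))) if 0 else None
for c in(a,b): print(c['position'],c['attitude'],c['fx'],c['k1'])
print(manip.sense())
E
```

```text
drive.py
pics
rig.py
[ 0.53811576 -0.01532472  1.42810353] [[ 0.02032233 -0.99663578  0.07939854]
 [-0.99972431 -0.01932259  0.01333957]
 [-0.01176051 -0.07964774 -0.99675369]] 534.7235769774779 -0.1516921056273515
[0.37355913 1.08345944 0.71179361] [[-0.97294243 -0.12470407  0.19450428]
 [-0.23071766  0.47940159 -0.84672515]
 [ 0.01234441 -0.8686904  -0.49520158]] 507.2126127587601 -0.1345515868577571
{'t': 0.1, 'joint_positions': array([ 1.2481853 ,  0.6292414 ,  0.03845357,  1.51828922, -0.02699103,
        0.99629861, -0.02000658]), 'qd': array([ 0.00010674, -0.00166561, -0.000549  , -0.00269144,  0.00013989,
        0.00062335,  0.00094838]), 'effort': array([ 3.05678666e-03, -5.64530432e+01,  1.23096909e+00, -1.93971795e+01,
        1.14339305e-02,  5.44371127e-03,  3.67380153e-06]), 'position': array([ 0.16498297, -0.62815404,  0.24748233]), 'orientation': array([[ 9.67207240e-01,  2.53988066e-01, -4.65285191e-04],
       [ 2.53988490e-01, -9.67205826e-01,  1.65417065e-03],
       [-2.98869433e-05, -1.71810291e-03, -9.99998524e-01]]), 'contact_force': array([-0.86533888, -0.10822282,  0.1260873 ]), 'torque': array([-0.02555446,  0.04109038, -0.0368707 ]), 'finger_force': 0.0, 'opening': 0.08510574987242031}
```

View pics/top0.png

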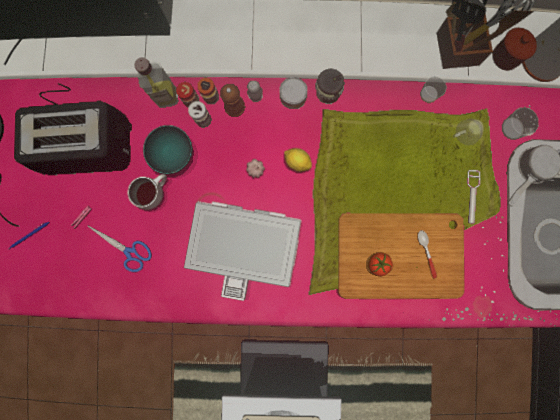

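View pics/side0.png

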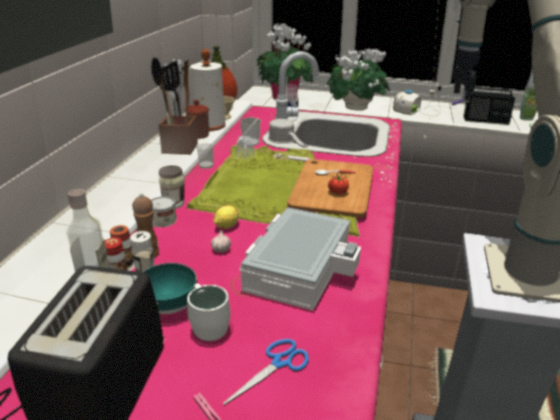

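The top view shows the box (lid corners about (197,203), (300,217), (288,286), (186,270)), catch around (234,288), tomato (380,263), and spoon with bowl at (423,239) and handle end at (434,276). I'll enlarge the useful region.

Run:
```python
from h import *
c=ld('top0');f=c['frame']
a=cv2.resize(f[190:310,175:310],None,fx=5,fy=5,interpolation=cv2.INTER_CUBIC)[:600]
b=cv2.resize(f[225:285,360:445],None,fx=5,fy=5,interpolation=cv2.INTER_CUBIC)
cv2.imwrite('pics/crop1.png',a); print(a.shape)
# tomato, red segmentation on board
hsv=cv2.cvtColor(f,cv2.COLOR_BGR2HSV)
m=(((hsv[...,0]<8)|(hsv[...,0]>174))&(hsv[...,1]>150)).astype(np.uint8)
m[:,:350]=0;m[:215]=0;m[295:]=0;m[:,460:]=0
n,l,s,ce=cv2.connectedComponentsWithStats(m)
for i in range(1,n):
    if s[i,4]>15: print(s[i],ce[i],pix(c,*ce[i]))
# box front-wall / lid heights from range
P=lambda u,v: pix(c,u,v).round(4)
for uv in [(240,240),(234,287),(233,280),(423,239),(380,263),(400,240)]: print(uv,P(*uv))
```

```text
(600, 675, 3)
[369 253  15  18 119] [375.15966387 261.17647059] [ 0.51794376 -0.23069634  0.07272547]
[385 255   7  11  41] [387.95121951 260.04878049] [ 0.52128949 -0.26335871  0.0726796 ]
[428 259   9  19  77] [432.05194805 268.53246753] [ 0.50028704 -0.38663865  0.03775776]
[373 266  18  10  87] [382.17241379 271.        ] [ 0.49337201 -0.24890156  0.0726787 ]
(240, 240) [0.5648 0.1122 0.08  ]
(234, 287) [0.4462 0.1247 0.0778]
(233, 280) [0.4637 0.1276 0.0787]
(423, 239) [ 0.5772 -0.3631  0.0335]
(380, 263) [ 0.5135 -0.243   0.0732]
(400, 240) [ 0.5738 -0.3034  0.026 ]
```

View pics/crop1.png

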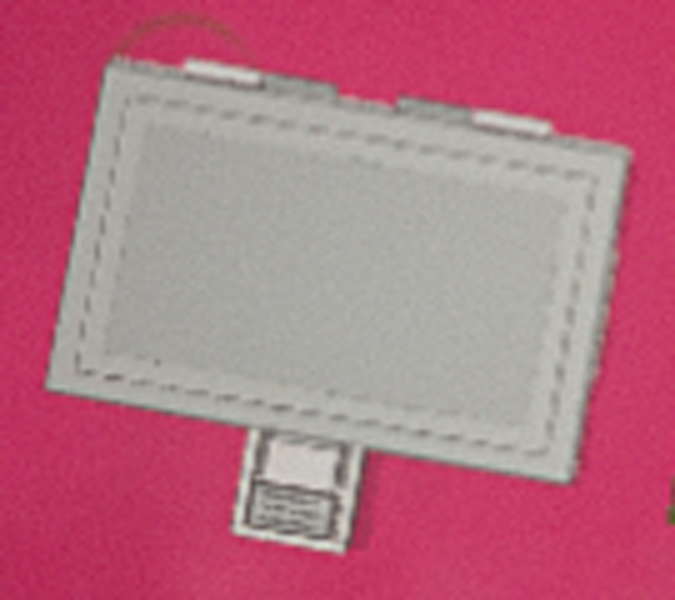

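The enlarged crop shows lid corners at (110,60), (630,150), (575,482), (47,388), and the button centred at (292,508); the button is clear of the lid's front edge.

Run:
```python
from h import *
c=ld('top0')
g=lambda u,v,z: pix(c,175+(u+.5)/5-.5,190+(v+.5)/5-.5,z)
C=[g(*p,.078) for p in[(110,60),(630,150),(575,482),(47,388)]]
for p in C: print(p.round(4))
bl,br,fr,fl=[p[:2] for p in C]
print('len',np.linalg.norm(bl-br),np.linalg.norm(fl-fr),np.linalg.norm(fl-bl),np.linalg.norm(br-fr))
y=(bl-br)+(fl-fr); yaw=np.arctan2(-y[0],y[1])
x=(bl-fl)+(br-fr); yaw2=np.arctan2(x[1],x[0]); print('yaw',yaw,yaw2)
but=g(292,508,.09)[:2]; print('button',but)
th=(yaw*2+yaw2)/3; R=np.array([[np.cos(th),-np.sin(th)],[np.sin(th),np.cos(th)]])
cen=(bl+br+fr+fl)/4; print('lid centre',cen,'box rel', R.T@(but-cen))
print('org from button',but-R@[-.1235,0],' from front mid',(fl+fr)/2-R@[-.0875,0])
z=c['range_z']
# spoon and tomato from depth
K=np.array([[c['fx'],0,c['cx']],[0,c['fy'],c['cy']],[0,0,1.]])
vv,uu=np.mgrid[225:290,360:445]
r=cv2.undistortPoints(np.stack([uu,vv],-1).reshape(-1,1,2).astype(float),K,np.array([float(c['k1']),0,0,0]))[:,0]
P=c['position']+(np.c_[r,np.ones(len(r))]*z[225:290,360:445].reshape(-1,1))@c['attitude'].T
Z=P[:,2].reshape(uu.shape); print('board z',np.median(Z))
t=P[P[:,2]>.055]; print('tomato',t[:,:2].mean(0),(t.min(0)+t.max(0))/2,np.ptp(t,axis=0),t[:,2].max())
f=c['frame'][225:290,360:445]
cv2.imwrite('pics/crop2.png',cv2.resize(f,None,fx=8,fy=8,interpolation=cv2.INTER_CUBIC))
```

```text
[0.6602 0.2262 0.078 ]
[ 0.6195 -0.0397  0.078 ]
[ 0.4519 -0.0152  0.078 ]
[0.4927 0.2533 0.078 ]
len 0.26895743751546153 0.27154875592269245 0.16967752513197115 0.16942891186953568
yaw -0.1513892898942493 -0.15281047440691164
button [0.43646829 0.12571846]
lid centre [0.556096  0.1061375] box rel [-0.12121311  0.00125833]
org from button [0.55854692 0.10703538]  from front mid [0.55880268 0.10580452]
board z 0.029654395976965064
tomato [ 0.51286378 -0.23548   ] [ 0.51211074 -0.1462091   0.74177952] [0.05871269 0.26176877 1.37264801] 1.4281035257309007
```

View pics/crop2.png

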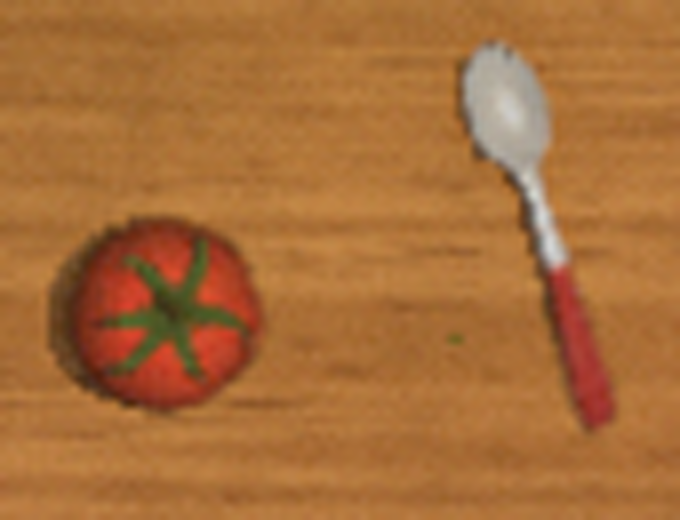

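The second crop shows the tomato spanning (70–260, 218–410), and the spoon from its bowl tip (490,42) to its handle end (600,428), bowl pointing away from the robot.

```bash
cat >> h.py <<'E'
TH=-.152; ORG=np.array([.5587,.1064])
def box(x,y,z): 
    c,s=np.cos(TH),np.sin(TH); return np.array([ORG[0]+c*x-s*y,ORG[1]+s*x+c*y,z])
def rel(target,yang=None):
    """tool-axes shift to target after turning so tool y has world angle yang (rad), tool down"""
    s=manip.sense();R=s['orientation'];p=s['position']
    cur=np.arctan2(R[1,1],R[0,1])
    if yang is None: yang=cur
    d=(yang-cur+np.pi/2)%np.pi-np.pi/2
    y=cur+d; Y=np.array([np.cos(y),np.sin(y),0]);Zt=np.array([0,0,-1.]);X=np.cross(Y,Zt)
    e=np.array(target)-p
    print('rz',round(-d,3),'shift',np.round([X@e,Y@e,Zt@e],4),'now',p.round(4),'w',round(s['opening'],4),'F',s['contact_force'].round(1),'j7',round(s['joint_positions'][6],2),'tilt',np.round(R[:2,2],3))
E
python3 - <<'E'
from h import *
c=ld('top0')
g=lambda u,v,z: pix(c,360+(u+.5)/8-.5,225+(v+.5)/8-.5,z)
a=g(490,42,.040);b=g(600,428,.036); print('spoon',a,b,(a+b)/2,np.linalg.norm(a-b),np.arctan2(*(a-b)[1::-1]))
print('tomato',g(165,314,.062), g(172,308,.09))
print(manip.tcp_to_tips)
rel([.45,-.35,.2475]);rel(box(-.0935,0,.2),TH)
E
echo '[[[0,0,-0.12],[0,0,0],0.045],[[0,0,-0.12],[0,0,0],0.045],[[0,0,-0.12],[0,0,0],0.045],[[0,0,-0.12],[0,0,0],0.045],[[0,0,-0.12],[0,0,0],0.045]]' | python3 drive.py
echo '[[[0,0,-0.12],[0,0,0],0.045],[[0,0,-0.12],[0,0,0],0.045],[[0,0,-0.12],[0,0,0],0.045],[[0,0,-0.12],[0,0,0],0.045],[[0,0,-0.082],[0,0,0],0.045]]' | python3 drive.py
python3 - <<'E'
from h import *
rel([.45,-.35,.2475]);rel(box(-.0935,0,.2),TH);print(manip.tcp_to_tips)
E
```

```text
spoon [ 0.6009761  -0.35556558  0.04      ] [ 0.4754219 -0.3940378  0.036    ] [ 0.538199   -0.37480169  0.038     ] 0.13137720205287137 0.29733555778892157
tomato [ 0.51126093 -0.2454131   0.062     ] [ 0.51371698 -0.24288156  0.09      ]
0.017
rz -0.0 shift [ 0.3463 -0.1966 -0.    ] now [ 0.165  -0.6282  0.2475] w 0.0851 F [-0.9 -0.1  0.1] j7 -0.02 tilt [-0.     0.002]
rz -1.162 shift [0.7857 0.1845 0.0475] now [ 0.165  -0.6282  0.2475] w 0.0851 F [-0.9 -0.1  0.1] j7 -0.02 tilt [-0.     0.002]
t: 0.52
position: [0.165, -0.6283, 0.2478]
orientation: [[0.65, 0.76, -0.0], [0.76, -0.65, 0.001], [0.001, -0.001, -1.0]]
contact_force: [0.0, -0.1, -0.2]
opening: 0.0446
finger_force: 0.0
t: 0.93
position: [0.1649, -0.6284, 0.2478]
orientation: [[0.146, 0.989, -0.0], [0.989, -0.146, 0.001], [0.001, -0.0, -1.0]]
contact_force: [-0.3, 0.2, -0.5]
opening: 0.0455
finger_force: 0.0
rz -0.0 shift [3.170e-01 2.414e-01 3.000e-04] now [ 0.1649 -0.6284  0.2478] w 0.0455 F [-0.3  0.2 -0.5] j7 0.96 tilt [-0.     0.001]
rz 0.006 shift [0.786  0.1845 0.0478] now [ 0.1649 -0.6284  0.2478] w 0.0455 F [-0.3  0.2 -0.5] j7 0.96 tilt [-0.     0.001]
0.017
```

```bash
echo '[[[0,0,0],[0.028,0.03,0],0.045],[[0,0,0],[0.028,0.03,0],0.045],[[0,0,0],[0.028,0.03,0],0.045],[[0,0,0],[0.028,0.03,0],0.045],[[0,0,0],[0.028,0.03,0],0.045]]' | python3 drive.py >/dev/null
echo '[[[0,0,0],[0.028,0.03,0],0.045],[[0,0,0],[0.041,0,0],0.045],[[0,0,0],[0.041,0,0],0.045],[[0,0,0],[0.041,0,0],0.045],[[0,0,0],[0.041,0,0],0.045]]' | python3 drive.py>/dev/null
echo '[[[0,0,0],[0.041,0,0],0.045],[[0,0,0],[0.041,0,0],0.045],[[0,0,0],[0.041,0,0],0.045],[[0,0,0],[0.041,0,0],0.045],[[0,0,0],[0.041,0,0],0.045]]' | python3 drive.py>/dev/null
echo '[[[0,0,0],[0.041,0,0],0.045],[[0,0,0],[0.041,0,0],0.045],[[0,0,0],[0.041,0,0],0.045],[[0,0,0],[0.041,0,0],0.045],[[0,0,0],[0.041,0,0],0.045]]' | python3 drive.py
python3 - <<'E'
from h import *
rel(box(-.0935,0,.15),TH);print(manip.tcp_to_tips)
E
```

```text
t: 2.6
position: [0.4551, 0.0793, 0.2483]
orientation: [[0.152, 0.988, -0.0], [0.988, -0.152, -0.0], [-0.0, -0.0, -1.0]]
contact_force: [0.0, -0.4, -0.5]
opening: 0.045
finger_force: 0.0
rz -0.0 shift [0.0424 0.0048 0.0983] now [0.4551 0.0793 0.2483] w 0.045 F [ 0.  -0.4 -0.5] j7 -0.6 tilt [-0. -0.]
0.017
```

```bash
echo '[[[0,0,0],[0.0212,0.0024,0.02],0.045],[[0,0,0],[0.0212,0.0024,0.035],0.045],[[0,0,0],[0,0,0.035],0.045],[[0,0,0],[0,0,0.008],0.045],[[0,0,0],[0,0,0],0.045]]' | python3 drive.py
python3 - <<'E'
from h import *
rel(box(-.0935,0,.12),TH)
a=save('wrist','w1')['frame'];b=save('side','s1')['frame'][170:380,180:460]
cv2.imwrite('pics/m1.png',np.hstack([cv2.resize(a,(400,300)),cv2.resize(b,(400,300))]))
E
```

```text
t: 3.02
position: [0.4644, 0.1178, 0.1482]
orientation: [[0.151, 0.989, -0.006], [0.989, -0.151, -0.002], [-0.003, -0.006, -1.0]]
contact_force: [0.7, 0.1, 0.7]
opening: 0.045
finger_force: 0.0
rz 0.001 shift [0.003  0.0015 0.0282] now [0.4644 0.1178 0.1482] w 0.045 F [0.7 0.1 0.7] j7 -0.77 tilt [-0.006 -0.002]
```

View pics/m1.png

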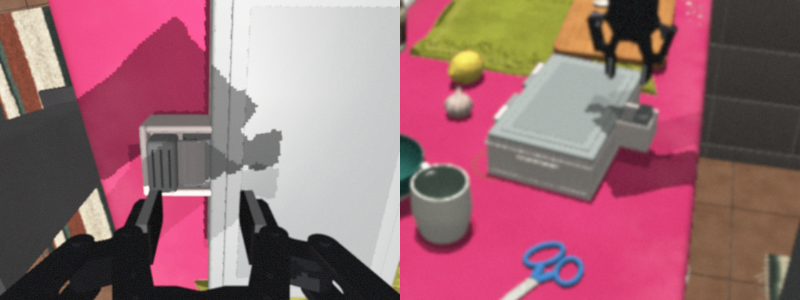

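The wrist view shows the left finger (150,200) in line with the button and the right finger (255,205) over the lid's front rim; the side view agrees. Descending.

```bash
echo '[[[0,0,0],[0.003,0.0015,0.012],0.045],[[0,0,0],[0,0,0.012],0.045],[[0,0,0],[0,0,0.008],0.045],[[0,0,0],[0,0,0.003],0.045],[[0,0,0],[0,0,0],0.045]]' | python3 drive.py
echo '[[[0,0,0],[0,0,0.002],0.045],[[0,0,0],[0,0,0.002],0.045],[[0,0,0],[0,0,0],0.045]]' | python3 drive.py
```

```text
t: 3.53
position: [0.4688, 0.1209, 0.1159]
orientation: [[0.152, 0.988, 0.001], [0.988, -0.152, -0.0], [-0.0, 0.001, -1.0]]
contact_force: [-0.5, -0.5, 0.6]
opening: 0.0449
finger_force: 0.0
t: 3.78
position: [0.4687, 0.1214, 0.1115]
orientation: [[0.152, 0.988, 0.0], [0.988, -0.152, 0.0], [0.0, 0.0, -1.0]]
contact_force: [0.2, -0.1, 0.6]
opening: 0.0451
finger_force: 0.0
```

```bash
echo '[[[0,0,0],[0,-0.0025,0.002],0.045],[[0,0,0],[0,0,0.002],0.045],[[0,0,0],[0,0,0],0.045]]' | python3 drive.py
echo '[[[0,0,0],[0,0,0.002],0.045],[[0,0,0],[0,0,0.001],0.045],[[0,0,0],[0,0,0],0.045]]' | python3 drive.py
```

```text
t: 4.03
position: [0.4657, 0.1218, 0.1071]
orientation: [[0.151, 0.989, -0.001], [0.989, -0.151, -0.0], [-0.0, -0.001, -1.0]]
contact_force: [0.3, 0.8, 0.4]
opening: 0.0449
finger_force: 0.0
t: 4.28
position: [0.4661, 0.1219, 0.1042]
orientation: [[0.151, 0.988, 0.0], [0.988, -0.151, 0.0], [0.0, 0.0, -1.0]]
contact_force: [0.1, 0.4, 1.4]
opening: 0.0456
finger_force: 0.8
```

```bash
echo '[[[0,0,0],[0,0,0.0015],0.045],[[0,0,0],[0,0,0],0.045],[[0,0,0],[0,0,0],0.045]]' | python3 drive.py
echo '[[[0,0,0],[0,0,0.0015],0.045],[[0,0,0],[0,0,0],0.045],[[0,0,0],[0,0,0],0.045]]' | python3 drive.py
```

```text
t: 4.53
position: [0.4661, 0.1219, 0.1028]
orientation: [[0.151, 0.988, 0.0], [0.988, -0.151, 0.0], [0.0, 0.0, -1.0]]
contact_force: [-0.7, -0.2, 2.4]
opening: 0.0449
finger_force: 1.0
t: 4.78
position: [0.4661, 0.1219, 0.1014]
orientation: [[0.151, 0.988, 0.0], [0.988, -0.151, 0.0], [0.0, 0.0, -1.0]]
contact_force: [-1.2, -0.2, 4.0]
opening: 0.045
finger_force: 2.4
```

```bash
echo '[[[0,0,0],[0,0,0.001],0.045],[[0,0,0],[0,0,0.0008],0.045],[[0,0,0],[0,0,0],0.045],[[0,0,0],[0,0,0],0.045]]' | python3 drive.py
python3 - <<'E'
from h import *
save('side','s2'); c=ld('s2');
c0=ld('s1')
d=np.abs(c['frame'].astype(int)-c0['frame']).max(2)
b=[cv2.resize(x['frame'][200:320,230:390],(400,300)) for x in (c0,c)]
cv2.imwrite('pics/m2.png',np.hstack(b))
E
```

```text
t: 5.12
position: [0.4661, 0.1219, 0.0997]
orientation: [[0.151, 0.988, 0.0], [0.988, -0.151, 0.0], [0.0, 0.0, -1.0]]
contact_force: [-1.0, -0.3, 5.3]
opening: 0.0448
finger_force: 2.8
```

View pics/m2.png

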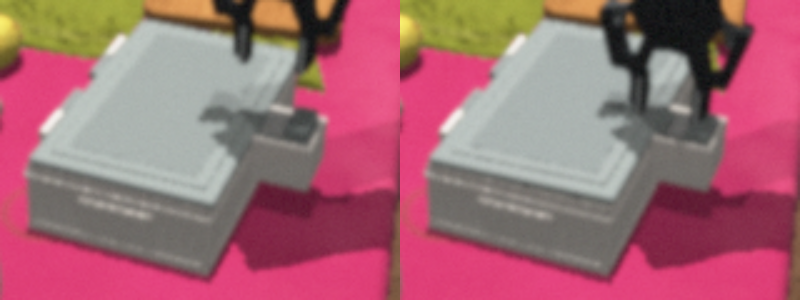

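The right-hand crop (after) shows the lid's front edge slightly raised at the near corner (600,205), i.e. it is free and resting under the finger. Now raising along the hinge arc.

```bash
echo '[[[0,0,0],[0,0.001,-0.0095],0.045],[[0,0,0],[0,0.0015,-0.0095],0.045],[[0,0,0],[0,0.003,-0.0115],0.045],[[0,0,0],[0,0.003,-0.0115],0.045],[[0,0,0],[0,0.0045,-0.011],0.045]]' | python3 drive.py
echo '[[[0,0,0],[0,0.005,-0.011],0.045],[[0,0,0],[0,0.006,-0.0105],0.045],[[0,0,0],[0,0.0065,-0.010],0.045],[[0,0,0],[0,0.0075,-0.0095],0.045],[[0,0,0],[0,0.008,-0.009],0.045]]' | python3 drive.py
python3 - <<'E'
from h import *
rel(box(-.047,0,.2023),TH)
save('side','s3');save('top','t3')
a=ld('s3')['frame'][140:350,200:480];b=ld('t3')['frame'][160:340,160:400]
cv2.imwrite('pics/m3.png',np.hstack([cv2.resize(a,(400,300)),cv2.resize(b,(400,300))]))
E
```

```text
t: 5.58
position: [0.4788, 0.1197, 0.1529]
orientation: [[0.151, 0.989, -0.0], [0.989, -0.151, -0.0], [-0.0, -0.0, -1.0]]
contact_force: [0.9, 1.1, 0.3]
opening: 0.0449
finger_force: 0.4
t: 6.0
position: [0.5119, 0.1146, 0.2029]
orientation: [[0.151, 0.988, 0.0], [0.988, -0.151, -0.0], [-0.0, 0.0, -1.0]]
contact_force: [1.4, 0.7, 0.1]
opening: 0.0448
finger_force: 0.2
rz -0.0 shift [-0.001   0.0005  0.0006] now [0.5119 0.1146 0.2029] w 0.0448 F [1.4 0.7 0.1] j7 -0.69 tilt [ 0. -0.]
```

View pics/m3.png

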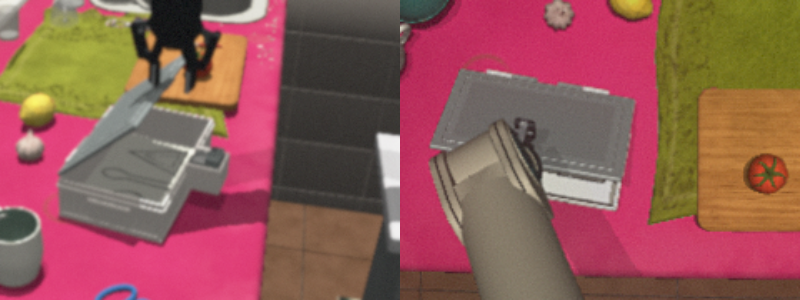

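The lid rests under the finger at about 0.75 rad (side view, edge at (175,65)); spoon outline and the triangle (far side, −y) are visible. Continuing the arc to ~1.3 rad, then lifting clear.

```bash
echo '[[[0,0,0],[0,0.0088,-0.008],0.045],[[0,0,0],[0,0.0092,-0.0075],0.045],[[0,0,0],[0,0.0101,-0.0065],0.045],[[0,0,0],[0,0.0102,-0.0062],0.045],[[0,0,0],[0,0.0108,-0.005],0.045]]' | python3 drive.py
echo '[[[0,0,0],[0,0.0111,-0.0045],0.045],[[0,0,0],[0,0.0077,-0.0024],0.045],[[0,0,0],[0,0.0077,-0.002],0.045],[[0,0,0],[0,0,-0.006],0.045],[[0,0,0],[0,0,-0.010],0.045]]' | python3 drive.py
echo '[[[0,0,0],[0,0,-0.02],0.045],[[0,0,0],[0,0,-0.03],0.045],[[0,0,0],[0,0,-0.03],0.045],[[0,0,0],[0,0,0],0.045]]' | python3 drive.py
python3 - <<'E'
from h import *
rel([.538,-.375,.12],.297+np.pi/2)
E
```

```text
t: 6.52
position: [0.5595, 0.1073, 0.2352]
orientation: [[0.151, 0.989, -0.002], [0.989, -0.151, -0.0], [-0.001, -0.001, -1.0]]
contact_force: [0.4, 0.3, 0.7]
opening: 0.0447
finger_force: 0.1
t: 6.93
position: [0.5851, 0.1031, 0.2596]
orientation: [[0.151, 0.988, -0.004], [0.988, -0.151, -0.001], [-0.001, -0.003, -1.0]]
contact_force: [0.2, -0.1, -0.0]
opening: 0.0452
finger_force: 0.0
t: 7.27
position: [0.5883, 0.105, 0.3473]
orientation: [[0.151, 0.989, 0.01], [0.989, -0.151, 0.003], [0.004, 0.01, -1.0]]
contact_force: [0.9, 0.5, 0.7]
opening: 0.0451
finger_force: 0.0
rz 1.122 shift [-0.1885  0.4443  0.2273] now [0.5883 0.105  0.3473] w 0.0451 F [0.9 0.5 0.7] j7 -0.55 tilt [0.01  0.003]
```

```bash
echo '[[[0,0,0],[-0.041,0.002,0],0.045],[[0,0,0],[-0.041,0.002,0],0.045],[[0,0,0],[-0.041,0.002,0],0.045],[[0,0,0],[-0.041,0.002,0],0.045],[[0,0,0],[-0.041,0.002,0],0.045]]' | python3 drive.py>/dev/null
echo '[[[0,0,0],[-0.041,0.002,0],0.045],[[0,0,0],[-0.041,0.002,0],0.045],[[0,0,0],[-0.041,0.002,0],0.045],[[0,0,0],[-0.041,0.002,0],0.045],[[0,0,0],[-0.041,0.002,0],0.045]]' | python3 drive.py>/dev/null
echo '[[[0,0,0.12],[0,0,0.03],0.045],[[0,0,0.12],[0,0,0.03],0.045],[[0,0,0.12],[0,0,0.03],0.045],[[0,0,0.12],[0,0,0.03],0.045],[[0,0,0.12],[0,0,0.03],0.045]]' | python3 drive.py>/dev/null
echo '[[[0,0,0.12],[0,0,0],0.045],[[0,0,0.12],[0,0,0],0.045],[[0,0,0.12],[0,0,0],0.045],[[0,0,0.12],[0,0,0],0.045],[[0,0,0.042],[0,0,0],0.045]]' | python3 drive.py
python3 - <<'E'
from h import *
rel([.538,-.375,.12],.297+np.pi/2)
save('top','t4');save('wrist','w4')
b=ld('t4')['frame'][190:310,175:310];a=ld('w4')['frame']
cv2.imwrite('pics/m4.png',np.hstack([cv2.resize(a,(400,300)),cv2.resize(b,(400,356),interpolation=cv2.INTER_CUBIC)[:300]]))
E
```

```text
t: 8.93
position: [0.5438, -0.3039, 0.191]
orientation: [[0.958, 0.288, -0.0], [0.288, -0.958, 0.001], [0.0, -0.001, -1.0]]
contact_force: [-0.3, 0.3, 0.4]
opening: 0.0448
finger_force: 0.0
rz -0.005 shift [-0.0263  0.0662  0.071 ] now [ 0.5438 -0.3039  0.191 ] w 0.0448 F [-0.3  0.3  0.4] j7 -0.81 tilt [-0.     0.001]
```

View pics/m4.png

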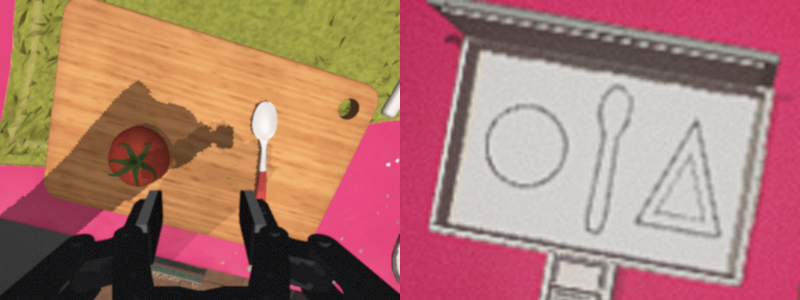

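Lid stands fully open; in the top crop the circle is at left (527,146), i.e. +y, spoon outline from (616,86) to (595,233). In the wrist view the spoon's bowl tip is at (264,101), neck (263,168).

Run:
```python
from h import *
c=ld('t4');k=400/135
g=lambda u,v,z: pix(c,175+(u+.5)/k-.5,190+(v+.5)/k-.5,z)
ci=g(127,146,.004);a=g(216,86,.004);b=g(195,233,.004)
print('circle',ci,'exp',box(0,.074,.004));print('spoon mark',(a+b)/2,np.linalg.norm(a-b),np.arctan2(*(a-b)[1::-1]))
w=ld('w4'); print('tip',pix(w,370,141,.04),'neck',pix(w,368,235,.038),'top-est tip .6010 -.3556')
print('tomato wrist',pix(w,195,217,.062))
d=pix(w,370,141,.04)-pix(w,368,235,.038);print(np.arctan2(d[1],d[0]))
```

```text
circle [0.5678282  0.17973124 0.004     ] exp [0.56990474 0.1795468  0.004     ]
spoon mark [0.55737659 0.10845543 0.004     ] 0.13343731596878536 -0.11760933808621375
tip [ 0.60044917 -0.35465451  0.04      ] neck [ 0.52976676 -0.38067989  0.038     ] top-est tip .6010 -.3556
tomato wrist [ 0.5143481  -0.24775502  0.062     ]
0.3527971710671112
```

```bash
sed -i 's/ORG=np.array.*$/ORG=np.array([.5577,.107])/' h.py
echo '[[[0,0,0],[-0.0132,0.0331,0.01],0.045],[[0,0,0],[-0.0132,0.0331,0.01],0.045],[[0,0,0],[0,0,0.03],0.045],[[0,0,0],[0,0,0.03],0.045],[[0,0,0],[0,0,0.02],0.045]]' | python3 drive.py>/dev/null
echo '[[[0,0,0],[0,0,0.01],0.045],[[0,0,0],[0,0,0],0.045]]' | python3 drive.py
python3 - <<'E'
from h import *
rel([.538,-.375,.053],.30+np.pi/2)
E
```

```text
t: 9.62
position: [0.5366, -0.3745, 0.0783]
orientation: [[0.956, 0.294, -0.004], [0.294, -0.956, 0.003], [-0.003, -0.004, -1.0]]
contact_force: [-1.0, 0.5, 0.3]
opening: 0.0448
finger_force: 0.0
rz -0.002 shift [0.0012 0.0008 0.0253] now [ 0.5366 -0.3745  0.0783] w 0.0448 F [-1.   0.5  0.3] j7 -0.71 tilt [-0.004  0.003]
```

```bash
echo '[[[0,0,0],[0.001,0.001,0.012],0.045],[[0,0,0],[0,0,0.010],0.045],[[0,0,0],[0,0,0.003],0.045],[[0,0,0],[0,0,0],0.045]]' | python3 drive.py
echo '[[[0,0,0],[0,0,0],0.02],[[0,0,0],[0,0,0],0.0],[[0,0,0],[0,0,0],0.0],[[0,0,0],[0,0,0],0.0],[[0,0,0],[0,0,0],0.0]]' | python3 drive.py
```

```text
t: 9.95
position: [0.5391, -0.3763, 0.0552]
orientation: [[0.956, 0.293, -0.001], [0.293, -0.956, 0.001], [-0.001, -0.001, -1.0]]
contact_force: [0.3, 0.7, -0.4]
opening: 0.0449
finger_force: 0.0
t: 10.37
position: [0.5409, -0.3776, 0.0595]
orientation: [[0.956, 0.292, 0.004], [0.292, -0.956, -0.002], [0.003, 0.003, -1.0]]
contact_force: [-2.9, 3.1, 18.1]
opening: 0.0003
finger_force: 8.6
```

```bash
echo '[[[0,0,0],[0,0,-0.015],0],[[0,0,0],[0,0,-0.03],0],[[0,0,0],[-0.02,0,-0.03],0.03],[[0,0,0],[-0.04,0,-0.03],0.045],[[0,0,0],[0,0,0],0.045]]' | python3 drive.py
python3 - <<'E'
from h import *
save('top','t5');save('wrist','w5')
b=ld('t5')['frame'][210:300,350:470];a=ld('w5')['frame'];rel([.538,-.375,.053],.30+np.pi/2)
cv2.imwrite('pics/m5.png',np.hstack([cv2.resize(a,(400,300)),cv2.resize(b,(400,300),interpolation=cv2.INTER_CUBIC)]))
E
```

```text
t: 10.78
position: [0.4839, -0.398, 0.1614]
orientation: [[0.958, 0.286, 0.001], [0.286, -0.958, -0.008], [-0.001, 0.008, -1.0]]
contact_force: [-1.6, -0.7, 0.1]
opening: 0.0361
finger_force: 0.0
rz -0.006 shift [ 0.0539 -0.0033  0.1048] now [ 0.4875 -0.3941  0.1578] w 0.0451 F [-0.1 -0.5  0.3] j7 -0.65 tilt [ 0.002 -0.003]
```

View pics/m5.png

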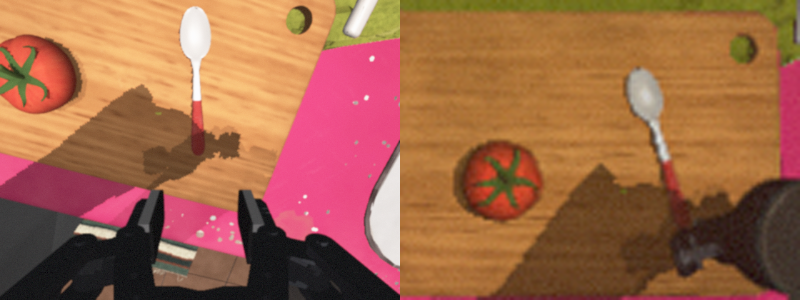

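The spoon is unmoved (wrist view: tip (195,6), tail (198,152), centred between the fingers); the fingers closed above it. I'll regrasp lower, with the fingers pre-closed.

Run:
```python
from h import *
w=ld('w5');a=pix(w,273.4,9,.04);b=pix(w,277.4,214,.036);m=(a+b)/2
print(a,b,m,np.linalg.norm(a-b),np.arctan2(*(a-b)[1::-1]));rel([*m[:2],.08],np.arctan2(*(a-b)[1::-1])+np.pi/2)
```

```text
[ 0.60074977 -0.35749145  0.04      ] [ 0.47809281 -0.39647749  0.036     ] [ 0.53942129 -0.37698447  0.038     ] 0.12876584130021704 0.30774793330052225
rz -0.014 shift [ 0.0547 -0.0006  0.0778] now [ 0.4875 -0.3941  0.1578] w 0.0451 F [-0.1 -0.5  0.3] j7 -0.65 tilt [ 0.002 -0.003]
```

```bash
echo '[[[0,0,-0.01],[0.027,-0.0005,0.03],0.03],[[0,0,0],[0.027,0,0.03],0.03],[[0,0,0],[0,0,0.018],0.03],[[0,0,0],[0,0,0.012],0.03],[[0,0,0],[0,0,0],0.03]]' | python3 drive.py
python3 - <<'E'
from h import *
rel([.5387,-.376,.051],.305+np.pi/2)
E
```

```text
t: 11.3
position: [0.5379, -0.3737, 0.0618]
orientation: [[0.953, 0.303, -0.006], [0.303, -0.953, 0.004], [-0.004, -0.005, -1.0]]
contact_force: [-0.7, 0.3, 0.0]
opening: 0.0299
finger_force: 0.0
rz 0.003 shift [0.     0.0024 0.0108] now [ 0.5379 -0.3737  0.0618] w 0.0299 F [-0.7  0.3  0. ] j7 -0.7 tilt [-0.006  0.004]
```

```bash
echo '[[[0,0,0],[0,0,0.004],0.03],[[0,0,0],[0,0,0.004],0.03],[[0,0,0],[0,0,0.003],0.03],[[0,0,0],[0,0,0],0.03],[[0,0,0],[0,0,0],0.03]]' | python3 drive.py
```

```text
t: 11.72
position: [0.5397, -0.3762, 0.0553]
orientation: [[0.953, 0.301, 0.001], [0.301, -0.953, -0.001], [0.001, 0.001, -1.0]]
contact_force: [0.6, -0.6, 0.3]
opening: 0.0301
finger_force: 0.0
```

```bash
echo '[[[0,0,0],[0,0,0.003],0.03],[[0,0,0],[0,0,0.0015],0.03],[[0,0,0],[0,0,0],0.03],[[0,0,0],[0,0,0],0.03]]' | python3 drive.py
echo '[[[0,0,0],[0,0,0],0.02],[[0,0,0],[0,0,0],0.01],[[0,0,0],[0,0,0],0.0],[[0,0,0],[0,0,0],0]]' | python3 drive.py
```

```text
t: 12.05
position: [0.5396, -0.3757, 0.0501]
orientation: [[0.953, 0.302, -0.0], [0.302, -0.953, 0.0], [-0.0, -0.0, -1.0]]
contact_force: [-0.3, 0.6, -0.7]
opening: 0.0302
finger_force: 0.0
t: 12.38
position: [0.5399, -0.3758, 0.0505]
orientation: [[0.953, 0.302, 0.0], [0.302, -0.953, -0.0], [0.0, 0.0, -1.0]]
contact_force: [-0.5, -0.1, 2.6]
opening: 0.0183
finger_force: 58.5
```

Spoon gripped (18 mm, 58 N). Lift and turn.

```bash
echo '[[[0,0,0],[0,0,-0.01],0],[[0,0,0],[0,0,-0.025],0],[[0,0,0],[0,0,-0.03],0],[[0,0,0],[0,0,-0.03],0],[[0,0,0.11],[0,0,-0.03],0]]' | python3 drive.py
echo '[[[0,0,0.115],[0,0,0],0],[[0,0,0.115],[0,0,0],0],[[0,0,0.115],[0,0,0],0],[[0,0,0],[0,0,0],0]]' | python3 drive.py
python3 - <<'E'
from h import *
rel(box(0,0,.13),TH+np.pi/2)
E
```

```text
t: 12.8
position: [0.5393, -0.3756, 0.1768]
orientation: [[0.981, 0.194, 0.0], [0.194, -0.981, 0.001], [0.0, -0.001, -1.0]]
contact_force: [0.4, -0.4, 0.0]
opening: 0.018
finger_force: 58.7
t: 13.13
position: [0.5398, -0.3754, 0.1758]
orientation: [[0.989, -0.15, 0.0], [-0.15, -0.989, -0.0], [0.0, 0.0, -1.0]]
contact_force: [-0.2, 1.1, -0.1]
opening: 0.0179
finger_force: 58.7
rz 0.001 shift [-0.0554 -0.4796  0.0458] now [ 0.5398 -0.3754  0.1758] w 0.0179 F [-0.2  1.1 -0.1] j7 -1.06 tilt [ 0. -0.]
```

```bash
echo '[[[0,0,0],[-0.0046,-0.04,0],0],[[0,0,0],[-0.0046,-0.04,0],0],[[0,0,0],[-0.0046,-0.04,0],0],[[0,0,0],[-0.0046,-0.04,0],0],[[0,0,0],[-0.0046,-0.04,0],0]]' | python3 drive.py>/dev/null
echo '[[[0,0,0],[-0.0046,-0.04,0],0],[[0,0,0],[-0.0046,-0.04,0],0],[[0,0,0],[-0.0046,-0.04,0],0],[[0,0,0],[-0.0046,-0.04,0],0],[[0,0,0],[-0.0046,-0.04,0],0]]' | python3 drive.py>/dev/null
echo '[[[0,0,0],[-0.0046,-0.04,0],0],[[0,0,0],[-0.0046,-0.036,0.006],0],[[0,0,0],[0,-0.004,0.02],0],[[0,0,0],[0,0,0.02],0],[[0,0,0],[0,0,0],0]]' | python3 drive.py
python3 - <<'E'
from h import *
save('wrist','w6');a=ld('w6')['frame'];rel(box(0,0,.13),TH+np.pi/2)
cv2.imwrite('pics/m6.png',cv2.resize(a,(800,600)))
E
```

```text
t: 14.38
position: [0.5534, 0.1083, 0.1262]
orientation: [[0.99, -0.142, -0.006], [-0.142, -0.99, -0.001], [-0.006, 0.002, -1.0]]
contact_force: [-0.2, 0.1, -0.7]
opening: 0.0179
finger_force: 58.7
rz 0.007 shift [ 0.0033 -0.0002 -0.0022] now [0.5544 0.1073 0.1278] w 0.0177 F [ 0.4 -0.6  0.3] j7 -1.8 tilt [-0.004 -0.001]
```

View pics/m6.png

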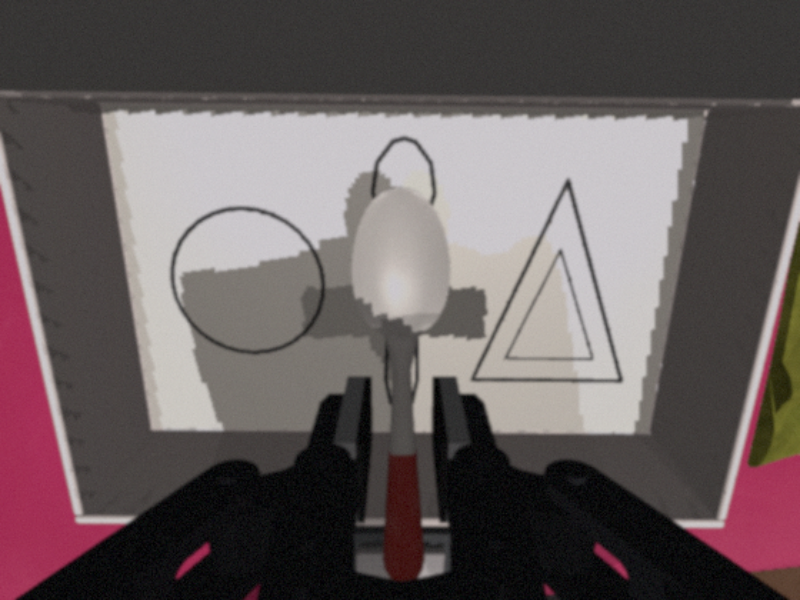

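The wrist view shows the held spoon aligned with the outline: spoon tip (400,187), tail (403,580), outline bowl tip (404,137), circle centre (248,280).

Run:
```python
from h import *
w=ld('w6');k=.7;s=manip.sense()
q=lambda u,v,z: pix(w,(u+.5)*k-.5,(v+.5)*k-.5,z)
zb=s['position'][2]-.0185
a=q(400,187,zb+.009);b=q(403,580,zb+.006)
print('spoon',a,b,(a+b)/2,np.linalg.norm(a-b),np.arctan2(*(a-b)[1::-1]),'tcp',s['position'])
m=q(404,137,.004);print('mark tip',m,'exp',box(.067,0,.004),'circle',q(248,280,.004),box(0,.074,.004))
# triangle base: (474,380),(621,380), apex 568,180
print('tri',[q(*p,.004).round(4) for p in[(474,380),(621,380),(568,180)]])
for p in [(76,518),(722,522)]: print('front corner',q(*p,.07), box(-.085,.135 if p[0]<300 else -.135,.07))
```

```text
spoon [0.61638121 0.09946749 0.1182597 ] [0.49010309 0.11655564 0.1152597 ] [0.55324215 0.10801157 0.1167597 ] 0.12746438172420857 -0.1345044600526494 tcp [0.5543759  0.10726457 0.1277597 ]
mark tip [0.62381281 0.09681734 0.004     ] exp [0.62392751 0.09685517 0.004     ] circle [0.56892932 0.18048242 0.004     ] [0.56890474 0.1801468  0.004     ]
tri [array([0.5001, 0.0779, 0.004 ]), array([0.4894, 0.003 , 0.004 ]), array([0.5948, 0.0257, 0.004 ])]
front corner [0.49502728 0.2530244  0.07      ] [0.49412111 0.25331379 0.07      ]
front corner [ 0.4548649 -0.0131909  0.07     ] [ 0.45323896 -0.01357317  0.07      ]
```

```bash
echo '[[[0,0,0.008],[0.0045,0,0.015],0],[[0,0,0],[0,0,0.03],0],[[0,0,0],[0,0,0.03],0],[[0,0,0],[0,0,0.012],0],[[0,0,0],[0,0,0],0]]' | python3 drive.py>/dev/null
echo '[[[0,0,0],[0,0,0.006],0],[[0,0,0],[0,0,0.004],0],[[0,0,0],[0,0,0],0],[[0,0,0],[0,0,0],0]]' | python3 drive.py
python3 - <<'E'
from h import *
rel(box(.0015,0,.0235),TH+np.pi/2)
E
```

```text
t: 15.18
position: [0.5611, 0.1066, 0.0331]
orientation: [[0.988, -0.155, 0.002], [-0.155, -0.988, 0.0], [0.002, -0.001, -1.0]]
contact_force: [-0.2, 0.5, -0.2]
opening: 0.0178
finger_force: 58.7
rz -0.004 shift [-0.0019  0.0002  0.0096] now [0.5611 0.1066 0.0331] w 0.0178 F [-0.2  0.5 -0.2] j7 -1.78 tilt [0.002 0.   ]
```

```bash
echo '[[[0,0,-0.004],[-0.0019,0,0.004],0],[[0,0,0],[0,0,0.003],0],[[0,0,0],[0,0,0.0015],0],[[0,0,0],[0,0,0],0],[[0,0,0],[0,0,0],0]]' | python3 drive.py
echo '[[[0,0,0],[0,0,0.001],0],[[0,0,0],[0,0,0],0],[[0,0,0],[0,0,0],0]]' | python3 drive.py
```

```text
t: 15.6
position: [0.5585, 0.1069, 0.0235]
orientation: [[0.988, -0.152, -0.0], [-0.152, -0.988, -0.0], [-0.0, 0.0, -1.0]]
contact_force: [0.2, -0.1, 0.3]
opening: 0.0178
finger_force: 58.7
t: 15.85
position: [0.5588, 0.1069, 0.0227]
orientation: [[0.988, -0.152, 0.0], [-0.152, -0.988, 0.0], [0.0, -0.0, -1.0]]
contact_force: [0.7, -0.5, 0.1]
opening: 0.0177
finger_force: 58.7
```

```bash
echo '[[[0,0,0],[0,0,0.0007],0],[[0,0,0],[0,0,0],0],[[0,0,0],[0,0,0],0.022],[[0,0,0],[0,0,0],0.03],[[0,0,0],[0,0,0],0.03]]' | python3 drive.py
echo '[[[0,0,0],[0,0,-0.01],0.03],[[0,0,0],[0,0,-0.025],0.03],[[0,0,0],[0,0,-0.04],0.03],[[0,0,0],[0,0,-0.04],0.03],[[0,0,0],[0,0,-0.03],0.085]]' | python3 drive.py
python3 - <<'E'
from h import *
save('wrist','w7');a=ld('w7')['frame']
cv2.imwrite('pics/m7.png',cv2.resize(a,(800,600)))
# tomato target: closing axis along box x, ie. tool y angle TH (+-)
rel([.513,-.246,.2],np.pi/2);rel([.513,-.246,.2],TH)
E
```

```text
t: 16.27
position: [0.5585, 0.1068, 0.0218]
orientation: [[0.988, -0.152, -0.0], [-0.152, -0.988, -0.0], [-0.0, 0.0, -1.0]]
contact_force: [0.1, -0.8, 0.7]
opening: 0.0298
finger_force: 0.0
t: 16.68
position: [0.5592, 0.1068, 0.1703]
orientation: [[0.988, -0.152, 0.002], [-0.152, -0.988, 0.0], [0.002, -0.001, -1.0]]
contact_force: [1.2, -0.3, -0.2]
opening: 0.0408
finger_force: 0.0
rz -0.153 shift [-0.0494  0.3532 -0.0245] now [0.5624 0.1072 0.1755] w 0.0484 F [1.5 0.2 3. ] j7 -1.81 tilt [0.011 0.003]
rz 1.57 shift [ 0.3566 -0.0047 -0.0245] now [0.5624 0.1072 0.1755] w 0.0484 F [1.5 0.2 3. ] j7 -1.81 tilt [0.011 0.003]
```

View pics/m7.png

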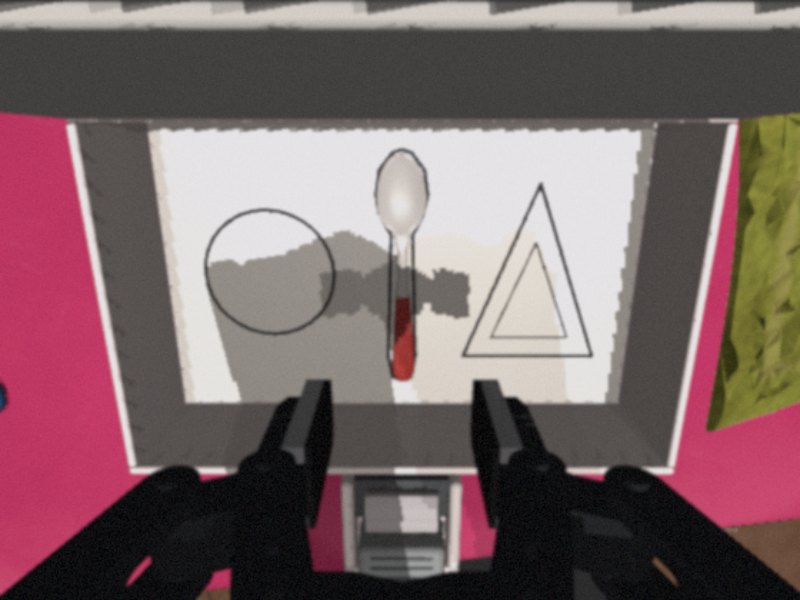

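The spoon lies on its outline, bowl on bowl (tip (402,153), tail (402,378)). Now to the tomato, turning so the fingers close along the box's x.

```bash
echo '[[[0,0,0],[0,0,-0.02],0.085],[[0,0,0],[0,0.04,0],0.085],[[0,0,0],[0,0.04,0],0.085],[[0,0,0],[0,0.04,0],0.085],[[0,0,0],[0,0.04,0],0.085]]' | python3 drive.py>/dev/null
echo '[[[0,0,0],[0,0.04,0],0.085],[[0,0,0],[0,0.04,0],0.085],[[0,0,0],[0,0.04,0],0.085],[[0,0,-0.12],[0,0.04,0],0.085],[[0,0,-0.12],[0,0,0],0.085]]' | python3 drive.py>/dev/null
echo '[[[0,0,-0.12],[0,0,0],0.085],[[0,0,-0.12],[0,0,0],0.085],[[0,0,-0.12],[0,0,0],0.085],[[0,0,-0.12],[0,0,0],0.085],[[0,0,-0.12],[0,0,0],0.085]]' | python3 drive.py>/dev/null
echo '[[[0,0,-0.12],[0,0,0],0.085],[[0,0,-0.12],[0,0,0],0.085],[[0,0,-0.12],[0,0,0],0.085],[[0,0,-0.12],[0,0,0],0.085],[[0,0,-0.12],[0,0,0],0.085]]' | python3 drive.py
echo '[[[0,0,-0.12],[0,0,0],0.085],[[0,0,0],[0,0,0],0.085]]' | python3 drive.py
python3 - <<'E'
from h import *
rel([.513,-.246,.12],TH)
w=save('wrist','w8');f=w['frame']
hsv=cv2.cvtColor(f,cv2.COLOR_BGR2HSV)
m=(((hsv[...,0]<8)|(hsv[...,0]>176))&(hsv[...,1]>130)&(hsv[...,2]>40)).astype(np.uint8)
m=cv2.morphologyEx(m,cv2.MORPH_CLOSE,np.ones((15,15)))
n,l,s,ce=cv2.connectedComponentsWithStats(m)
for i in range(1,n):
    if s[i,4]>400:
        x,y,ww,h=s[i,:4];print(s[i],pix(w,x+ww/2-.5,y+h/2-.5,.062),[pix(w,*p,.062)[:2].round(3) for p in[(x,y+h/2),(x+ww,y+h/2)]])
E
```

```text
t: 18.4
position: [0.5098, -0.2097, 0.1874]
orientation: [[0.274, 0.962, -0.0], [0.962, -0.274, -0.001], [-0.001, 0.0, -1.0]]
contact_force: [0.0, -0.9, 0.2]
opening: 0.0851
finger_force: 0.0
t: 18.57
position: [0.5098, -0.2097, 0.1873]
orientation: [[0.16, 0.987, 0.0], [0.987, -0.16, -0.0], [-0.0, 0.0, -1.0]]
contact_force: [-0.1, 0.6, -0.7]
opening: 0.085
finger_force: 0.0
rz -0.008 shift [-0.0354  0.0087  0.0673] now [ 0.5098 -0.2097  0.1873] w 0.085 F [-0.1  0.6 -0.7] j7 -0.06 tilt [ 0. -0.]
[  16  122   75  149 2999] [ 0.352584   -0.17862511  0.062     ] [array([ 0.327, -0.175]), array([ 0.379, -0.183])]
[   0  200   37   71 1003] [ 0.31738564 -0.20272015  0.062     ] [array([ 0.304, -0.201]), array([ 0.331, -0.205])]
[ 252  210   82   82 4789] [ 0.5114569  -0.24622332  0.062     ] [array([ 0.482, -0.242]), array([ 0.541, -0.251])]
```

```bash
echo '[[[0,0,-0.008],[-0.018,0.0038,0.01],0.085],[[0,0,0],[-0.018,0.0038,0.015],0.085],[[0,0,0],[0,0,0.02],0.085],[[0,0,0],[0,0,0.015],0.085],[[0,0,0],[0,0,0],0.085]]' | python3 drive.py>/dev/null
echo '[[[0,0,0],[0,0,0],0.085]]' | python3 drive.py
python3 - <<'E'
from h import *
rel([.512,-.246,.057],TH)
E
```

```text
t: 19.12
position: [0.5114, -0.2459, 0.1266]
orientation: [[0.156, 0.988, -0.002], [0.988, -0.156, 0.0], [0.0, -0.002, -1.0]]
contact_force: [1.1, 0.0, -0.3]
opening: 0.0851
finger_force: 0.0
rz -0.005 shift [0.     0.0006 0.0696] now [ 0.5114 -0.2459  0.1266] w 0.0851 F [ 1.1  0.  -0.3] j7 -0.03 tilt [-0.002  0.   ]
```

```bash
echo '[[[0,0,0],[0,0,0.02],0.085],[[0,0,0],[0,0,0.025],0.085],[[0,0,0],[0,0,0.015],0.085],[[0,0,0],[0,0,0.009],0.085],[[0,0,0],[0,0,0],0.085]]' | python3 drive.py
echo '[[[0,0,0],[0,0,0],0.07],[[0,0,0],[0,0,0],0.06],[[0,0,0],[0,0,0],0.05],[[0,0,0],[0,0,0],0.04],[[0,0,0],[0,0,0],0.04]]' | python3 drive.py
```

```text
t: 19.53
position: [0.5115, -0.2458, 0.0573]
orientation: [[0.155, 0.988, -0.001], [0.988, -0.155, 0.0], [0.0, -0.001, -1.0]]
contact_force: [0.2, 0.3, 0.1]
opening: 0.0852
finger_force: 0.0
t: 19.95
position: [0.513, -0.2465, 0.0603]
orientation: [[0.155, 0.988, 0.003], [0.988, -0.155, -0.001], [-0.001, 0.003, -1.0]]
contact_force: [-1.0, 0.6, 8.1]
opening: 0.0572
finger_force: 62.5
```

```bash
echo '[[[0,0,0],[0,0,-0.01],0.04],[[0,0,0],[0,0,-0.025],0.04],[[0,0,0],[0,0,-0.03],0.04],[[0,0,0],[0,0,-0.03],0.04],[[0,0,0],[0,0,-0.02],0.04]]' | python3 drive.py
python3 - <<'E'
from h import *
rel(box(0,.074,.12),TH)
E
```

```text
t: 20.37
position: [0.5129, -0.2466, 0.1768]
orientation: [[0.155, 0.988, 0.004], [0.988, -0.155, -0.002], [-0.001, 0.004, -1.0]]
contact_force: [-0.2, -0.3, -0.6]
opening: 0.057
finger_force: 64.4
rz -0.003 shift [ 0.4303 -0.0092  0.0568] now [ 0.5129 -0.2466  0.1768] w 0.057 F [-0.2 -0.3 -0.6] j7 0.0 tilt [ 0.004 -0.002]
```

```bash
echo '[[[0,0,0],[0.03,-0.001,0],0.04],[[0,0,0],[0.039,-0.001,0],0.04],[[0,0,0],[0.039,-0.001,0],0.04],[[0,0,0],[0.039,-0.001,0],0.04],[[0,0,0],[0.039,-0.001,0],0.04]]' | python3 drive.py>/dev/null
echo '[[[0,0,0],[0.039,-0.001,0],0.04],[[0,0,0],[0.039,-0.001,0],0.04],[[0,0,0],[0.039,-0.001,0],0.04],[[0,0,0],[0.039,-0.001,0],0.04],[[0,0,0],[0.039,0,0],0.04]]' | python3 drive.py>/dev/null
echo '[[[0,0,0],[0.035,0,0],0.04],[[0,0,0],[0.0143,0,0.015],0.04],[[0,0,0],[0,0,0.022],0.04],[[0,0,0],[0,0,0.015],0.04],[[0,0,0],[0,0,0],0.04]]' | python3 drive.py>/dev/null
echo '[[[0,0,0],[0,0,0],0.04]]' | python3 drive.py
python3 - <<'E'
from h import *
rel(box(0,.074,.033),TH)
E
```

```text
t: 21.7
position: [0.5691, 0.1801, 0.1213]
orientation: [[0.155, 0.988, -0.001], [0.988, -0.155, -0.0], [-0.0, -0.001, -1.0]]
contact_force: [-1.0, -0.1, -1.8]
opening: 0.0569
finger_force: 64.4
rz -0.003 shift [ 0.     -0.0002  0.0883] now [0.5691 0.1801 0.1213] w 0.0569 F [-1.  -0.1 -1.8] j7 -0.73 tilt [-0.001 -0.   ]
```

Right above the circle. Lowering gently.

```bash
echo '[[[0,0,0],[0,0,0.02],0.04],[[0,0,0],[0,0,0.025],0.04],[[0,0,0],[0,0,0.02],0.04],[[0,0,0],[0,0,0.01],0.04],[[0,0,0],[0,0,0.004],0.04]]' | python3 drive.py>/dev/null
echo '[[[0,0,0],[0,0,0.003],0.04],[[0,0,0],[0,0,0.002],0.04],[[0,0,0],[0,0,0],0.04],[[0,0,0],[0,0,0],0.04]]' | python3 drive.py
echo '[[[0,0,0],[0,0,0.0015],0.04],[[0,0,0],[0,0,0.001],0.04],[[0,0,0],[0,0,0],0.04],[[0,0,0],[0,0,0],0.04]]' | python3 drive.py
```

```text
t: 22.45
position: [0.5701, 0.1806, 0.0379]
orientation: [[0.154, 0.988, 0.002], [0.988, -0.154, 0.001], [0.001, 0.001, -1.0]]
contact_force: [0.5, 0.4, -0.8]
opening: 0.0571
finger_force: 64.4
t: 22.78
position: [0.5694, 0.1803, 0.0345]
orientation: [[0.154, 0.988, 0.0], [0.988, -0.154, 0.0], [0.0, 0.0, -1.0]]
contact_force: [-0.3, -0.2, -1.0]
opening: 0.0569
finger_force: 64.4
```

```bash
echo '[[[0,0,0],[0,0,0.001],0.04],[[0,0,0],[0,0,0.0007],0.04],[[0,0,0],[0,0,0],0.04],[[0,0,0],[0,0,0],0.04]]' | python3 drive.py
echo '[[[0,0,0],[0,0,0.0007],0.04],[[0,0,0],[0,0,0],0.04],[[0,0,0],[0,0,0],0.04]]' | python3 drive.py
```

```text
t: 23.12
position: [0.5693, 0.1803, 0.0326]
orientation: [[0.154, 0.988, -0.0], [0.988, -0.154, -0.0], [-0.0, -0.0, -1.0]]
contact_force: [0.4, -0.2, -0.4]
opening: 0.057
finger_force: 64.4
t: 23.37
position: [0.5694, 0.1803, 0.0325]
orientation: [[0.154, 0.988, 0.0], [0.988, -0.154, -0.0], [-0.0, 0.0, -1.0]]
contact_force: [-2.1, -0.6, 4.9]
opening: 0.0569
finger_force: 64.9
```

Touchdown felt (about 5 N). Releasing and retreating.

```bash
echo '[[[0,0,0],[0,0,0],0.06],[[0,0,0],[0,0,0],0.068],[[0,0,0],[0,0,0],0.08],[[0,0,0],[0,0,0],0.085],[[0,0,0],[0,0,0],0.085]]' | python3 drive.py
echo '[[[0,0,0],[0,0,-0.01],0.085],[[0,0,0],[0,0,-0.025],0.085],[[0,0,0],[0,0,-0.04],0.085],[[0,0,0],[0,0,-0.04],0.085],[[0,0,0],[0,0,-0.04],0.085]]' | python3 drive.py
echo '[[[0,0,0],[-0.04,-0.01,-0.03],0.085],[[0,0,0],[-0.04,-0.01,-0.03],0.085],[[0,0,0],[-0.04,-0.01,0],0.085],[[0,0,0],[-0.04,-0.01,0],0.085],[[0,0,0],[-0.04,-0.01,0],0.085]]' | python3 drive.py>/dev/null
echo '[[[0,0,0],[-0.04,0,0],0.085],[[0,0,0],[-0.04,0,0],0.085],[[0,0,0],[-0.04,0,0],0.085],[[0,0,0],[-0.04,0,0],0.085],[[0,0,0],[0,0,0],0.085]]' | python3 drive.py
python3 - <<'E'
from h import *
save('top','t9');save('side','s9')
a=ld('t9')['frame'][190:310,160:320];b=ld('s9')['frame'][140:350,160:440]
cv2.imwrite('pics/m9.png',np.hstack([cv2.resize(a,(400,300),interpolation=cv2.INTER_CUBIC),cv2.resize(b,(400,300))]))
E
```

```text
t: 23.78
position: [0.5694, 0.1803, 0.0319]
orientation: [[0.154, 0.988, 0.0], [0.988, -0.154, 0.0], [0.0, 0.0, -1.0]]
contact_force: [-0.3, -0.3, -0.2]
opening: 0.085
finger_force: 0.0
t: 24.2
position: [0.5689, 0.1802, 0.1892]
orientation: [[0.154, 0.988, -0.0], [0.988, -0.154, 0.0], [-0.0, -0.0, -1.0]]
contact_force: [0.6, 0.3, -0.3]
opening: 0.0853
finger_force: 0.0
t: 25.03
position: [0.4677, -0.1635, 0.2366]
orientation: [[0.167, 0.986, -0.001], [0.986, -0.167, -0.006], [-0.006, -0.0, -1.0]]
contact_force: [-0.6, -0.7, 0.2]
opening: 0.0849
finger_force: 0.0
```

View pics/m9.png

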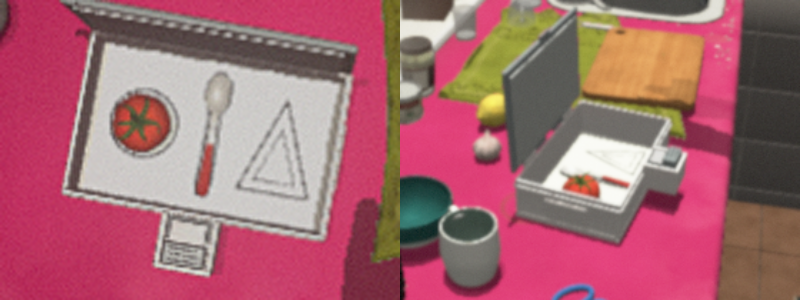

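The final views show the tomato stalk up in the circle (142,121), the spoon on its outline (212,135), the lid upright, and the bystanders unmoved.

```bash
python3 -c "
from rig import manip, optics
print(manip.hand_in())"
```

```text
the job is handed in; nothing more can be done
None
```

I handed the job in at about 25 s: the lid went up under control and stands open, the spoon is on its outline, and the tomato is stalk up in the circle, though the first spoon grasp missed and pressed down on the spoon at about 18 N without moving it.

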